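# Hang the larger pail on the drying stand

### The arm

A 7-joint arm with a two-finger parallel gripper is mounted at the origin on a cart in front of the work surface, level with it; the furniture and walls round the work are solid. World frame = base frame: x ahead of the robot, y to its left, z up, the work surface at z = 0. Lengths are in m, angles in rad, forces in N, time in s.
With the tool pointing down it reaches from about 0.425 to 0.925 m from the base axis. Payload 6.8 kg.
Tool frame: the origin (TCP) lies on the front face of the gripper's body, between the roots of the fingers; the fingertips stand 73 mm ahead of it and the grasp point (between the pads) lies 54 mm ahead of it (env.nose_length is the distance from the TCP to the fingertips, in m); z points along the fingers, y is the direction in which the jaws open and shut (so a half turn about z gives the same grasp; the last joint's range is limited). The gripper opens to 85 mm and grips with 20 to 120 N. Pads are 22 mm wide; open, the fingers measure 114 mm over their backs; the gripper's body (76 mm by 85 mm) begins 54 mm behind the grasp point. The pads swing forward as they close: fully open they stand 13 mm farther back than shut.
Start: joints at [-1.366, 0.477, 0.022, 1.555, -0.011, 1.109, -0.083], TCP at [0.208, 0.642, 0.304] pointing down, gripper open.
Joint ranges: [-2.96, 2.96], [-0.34, 2.1], [-1.41, 1.46], [0.24, 2.44], [-1.37, 4.51], [0.17, 1.92], [-2.96, 2.96]. Speed limits (rad/s): [2.39, 2.39, 3.14, 3.14, 3.14, 3.14, 3.14].

### API

Orientations are given as a unit quaternion [w, x, y, z].
In Python, from cell import env, kin, camera, calibration, job gives the robot as it stands. The module is installed in compiled form; this text tells all that it offers. Calls block until the motion is done:
- env.reach(position, orientation): joint-space move of the TCP to a pose.
- env.movel(position, velocity=0.15, rot=None, stop_force=None): straight line of the TCP; rot=None keeps the orientation; velocity is the mean speed in m/s. With stop_force (N) it stops when the force on the tool has changed by that much, and returns True; else False.
- env.goto_joints(angles): joint-space move.
- env.grip(opening, f_grip=None): finger opening in m; f_grip is the grip in N (None keeps the last); returns when the fingers have stopped.
- env.dwell(seconds).
- kin.inverse_kinematics(position, orientation): joint angles nearest the present ones, or None.
- env.get_state(): the state.
- camera(name): name is "side" or "top"; returns (picture, depth): 420x560x3 uint8, blue, green, red; 420x560 float32, m along the optical axis (not along the pixel's ray), 0 where there is no reading.
- calibration(name): a dict with "fx", "fy", "cx", "cy" (pixels), "rvec" (rotation vector, rad) and "tvec" (3), from world to camera coordinates, as OpenCV has them. Camera axes: x right, y down, z forward; pixel columns grow to the right and rows downward; lengths in m; the calibration is good to about 2 mm. A picture is of the moment at which its call begins. calibration takes no time and is no camera call.
A pose or a line that the arm cannot do raises env.PlanningError and nothing moves.
- job.job_done(): hands the job in, once; it reports no verdict.
The state is a dict: "time": time; "qpos": joint angles; "joint_velocities": joint speeds; "joint_torque": joint torques, N m; "tcp_pos": TCP position; "orientation": TCP orientation; "force": force on the tool from outside, world axes, zero at the start; "torque": the same for the moment, N m; "opening": finger opening in m.
Only numpy, scipy, OpenCV 4.12 (cv2) and the standard library are available. Lean on these libraries where they do the work, as an engineer would, in place of code of your own. Each camera call takes 0.05 s, during which the arm holds its last target.

### The job

Two steel pails stand on the bench with their wire bails lying flat. Swing the bail of the larger pail upright, lift the pail by it and hang it on the stand, the bail resting in the dip of both hooks, and let it go without setting it swinging. Leave the smaller pail where it is.

Things in the scene. Friction and masses are not known exactly. Their poses are not given: they have to be found in the camera images.
- pail_large: the larger of two open tapered steel pails: 104 mm across the rim, 88 mm across the foot, 72 mm tall, about 0.3 kg, loose. Origin at the centre of its underside, z up. The hinge line of its wire bail runs along its y axis, 64 mm above the origin; at the start the bail lies flat towards its -x (roughly towards the robot).
- bail_large (a joint): angle of the larger pail's U-shaped bail: 0 lying level towards the pail's -x (its stop), 1.57 upright, 3.14 flat on the other side. No spring and hardly any friction: it falls to one side if let go while the pail stands. 7 mm wire, sides 120 mm apart; the far bar is parallel to the hinge line and 105 mm from it.
- grip_large (a point): middle of the far bar of the larger pail's bail, on the bar's axis, which is its y axis. A grey sleeve here, 10 mm thick and 44 mm long, spins freely on the wire, so the bail can turn while the sleeve is pinched; the wire is bare and straight for 24 mm beside it. Bail flat: 64 mm above the bench, 53 mm clear of the rim. Upright: 169 mm above the pail's underside.
- hook_seat (a point): where the middle of the bail's bar belongs when hung: midway between the two hooks, about 220 mm above the bench. z up; the hooks point along -x, the bar lies along y. The dips are V-shaped and centre the bar; the hook tips stand 27 mm to -x, their tops 23 mm above this point. Bring the upright bail in from -x, bar above the tips and rim below the rods, then lower it.
- stand: drying stand, steel, fixed. Origin under its post (16 mm thick, 95 mm to +x of the hook seat). Two upturned hooks, 8 mm rods side by side, 34 mm to either side of the middle (60 mm free between), point along -x; between dip and post the rods rise to 250 mm above the bench, the highest part. Foot 10 mm thick, 110 mm wide, reaching under the hooks.
- pail_small: the smaller pail of the same make, which must stay: 76 mm across the rim, 54 mm tall, its bail lying flat 80 mm to its -x. Origin at the centre of its underside; loose.

How it is judged:
On the way:
1. the larger pail's bail is raised upright (within about 25 degrees) (z of grip_large in the frame of pail_large above 0.158 m), for 0.2 s.
At the end, for the whole second after the job is handed in: The larger pail hangs from both hooks: the middle of its bail within 20 mm sideways and 12 mm in height of the hooks' seat, the bar within 11 degrees of square to the hooks, the bail upright, the pail within 10 degrees of upright and not swinging (under 100 mm/s) (x of grip_large in the frame of hook_seat between -0.02 and 0.02 m and y of grip_large in the frame of hook_seat between -0.02 and 0.02 m and z of grip_large in the frame of hook_seat between -0.012 and 0.012 m and angle between the y axis of grip_large and the y axis of hook_seat, either way round below 0.2 rad and z of grip_large in the frame of pail_large above 0.158 m and angle between pail_large's own z axis and vertical below 0.175 rad and linear speed of pail_large below 0.1 m/s); the robot touches nothing.
It fails at once if the smaller pail is moved by more than 30 mm (distance of pail_small from where it was at the start of the episode above 0.03 m).
It also fails if it takes over 54 s, if anything falls off the work surface, if the arm or the gripper's body presses on something with over 40 N, if the wrist force passes 120 N, or if a joint passes its speed limit or range.

## Working session

There is one attempt and no reset: what is moved stays moved. The work goes in short steps, each a Python script; the robot and the scene stay as the last script left them, time stands still between calls to the robot, and variables do not carry over. Pictures are saved under pics/ and viewed, and the job is handed in when it is done.

```bash
mkdir -p pics; cat > h.py <<'E'
import numpy as np, cv2
from cell import env, kin, camera, calibration, job
def cal(n):
    c=calibration(n);R=cv2.Rodrigues(np.array(c["rvec"],float))[0];t=np.array(c["tvec"],float).ravel();return c,R,t
def cloud(n,d):
    c,R,t=cal(n);v,u=np.mgrid[:d.shape[0],:d.shape[1]]
    P=np.stack([(u-c["cx"])/c["fx"]*d,(v-c["cy"])/c["fy"]*d,d],-1)
    return (P-t)@R   # R^T(p-t)
def ray(n,u,v,z):
    c,R,t=cal(n);o=-R.T@t;d=R.T@np.array([(u-c["cx"])/c["fx"],(v-c["cy"])/c["fy"],1.])
    return o+d*(z-o[2])/d[2]
def proj(n,p):
    c,R,t=cal(n);q=R@np.asarray(p,float)+t;return c["fx"]*q[0]/q[2]+c["cx"],c["fy"]*q[1]/q[2]+c["cy"]
E
python3 - <<'E'
from h import *
s=env.get_state();print({k:np.round(v,3).tolist() for k,v in s.items()})
for n in("top","side"):
    im,d=camera(n);cv2.imwrite(f"pics/{n}0.png",im);np.save(f"{n}0.npy",d)
    c,R,t=cal(n);print(n,c["fx"],"cam at",-R.T@t,"axis",R[2], "xright",R[0])
E
```

```text
{'time': 0.0, 'qpos': [-1.366, 0.478, 0.022, 1.556, -0.011, 1.109, -0.083], 'joint_velocities': [0.001, -0.001, -0.001, 0.0, -0.0, 0.001, -0.002], 'joint_torque': [0.002, -59.646, 1.608, -28.12, 0.012, 0.009, -0.0], 'tcp_pos': [0.208, 0.642, 0.303], 'orientation': [-0.0, 0.156, 0.988, -0.001], 'force': [0.329, -0.989, -0.58], 'torque': [-0.002, 0.011, 0.038], 'opening': 0.085}
top 480.5769739930832 cam at [ 0.29455392 -0.04774185  1.46659116] axis [ 0.19403847  0.02665725 -0.98063167] xright [-0.01511993 -0.99943072 -0.03016007]
side 394.0664038199725 cam at [0.97081159 0.14602501 0.91877223] axis [-0.47485514 -0.19843848 -0.8574    ] xright [-0.37844456  0.92561238 -0.00463117]
```

View pics/top0.png

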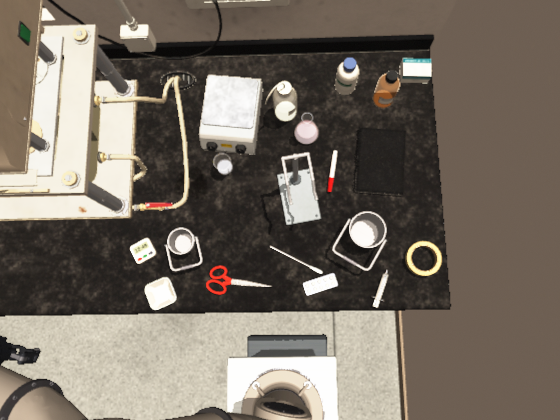

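View pics/side0.png

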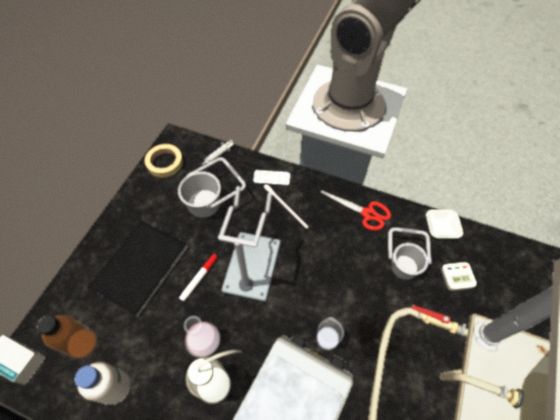

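The top view shows the large pail at about (367,230) with its bail toward (355,260), the stand at about (298,195), and the small pail at (181,242). I'll zoom in on each.

```bash
python3 - <<'E'
import cv2,numpy as np
t=cv2.imread("pics/top0.png");s=cv2.imread("pics/side0.png")
a=cv2.resize(t[140:280,250:410],(800,700)[:2],interpolation=cv2.INTER_CUBIC)[:600]
cv2.imwrite("pics/topz.png",cv2.resize(t[140:290,240:440],(800,600),interpolation=cv2.INTER_CUBIC))
cv2.imwrite("pics/sidez.png",cv2.resize(s[140:305,145:365-0],(800,600),interpolation=cv2.INTER_CUBIC))
E
```

```text
(no output)
```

View pics/topz.png

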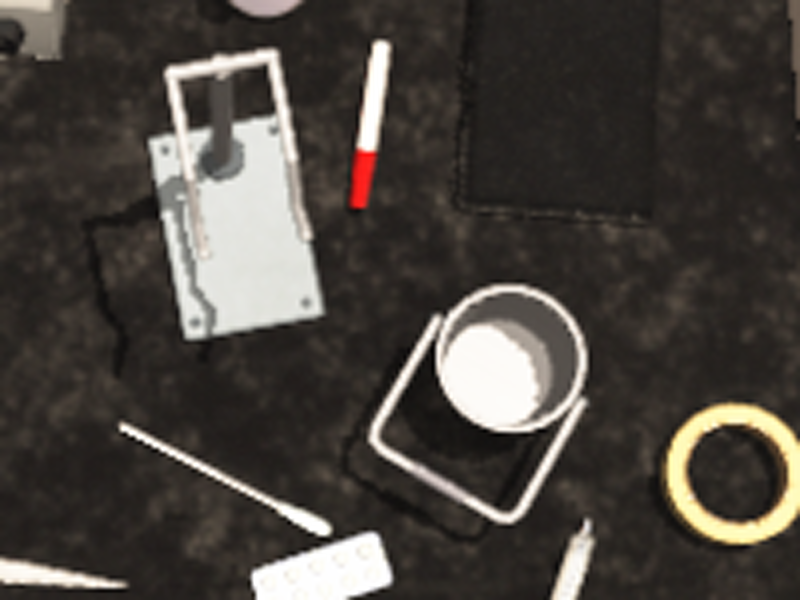

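View pics/sidez.png

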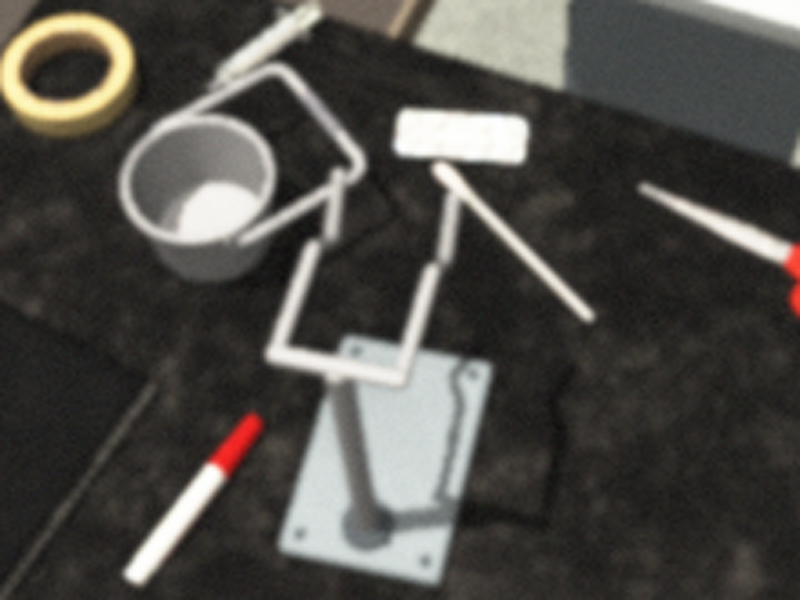

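```bash
python3 - <<'E'
from h import *
T=lambda u,v,z:ray("top",240+u/4-.375,140+v/4-.375,z)
S=lambda u,v,z:ray("side",145+u*.275-.36,140+v*.275-.36,z)
p=lambda l,*a:print(l,*[np.round(x[:2],4) for x in a])
f=[T(150,138,.01),T(285,112,.01),T(325,315,.01),T(187,340,.01)]
p("footT",*f); fs=[S(345,337,.01),S(493,365,.01),S(440,585,.01),S(280,548,.01)];p("footS",*fs)
def yaw(a,b): d=b-a;return np.degrees(np.arctan2(d[1],d[0]))
print("foot yaw long T",yaw(f[3],f[0]),yaw(f[2],f[1]),"S",yaw(fs[0],fs[3]),yaw(fs[1],fs[2]))
p("post T",T(222,160,.01),"S",) ; p("postS",S(368,525,.01))
a,b=T(170,71,.246),T(275,53,.246);c,d=S(275,355,.246),S(400,378,.246)
p("rodback T L,R",a,b,"S",d,c); print(yaw(b,a)-90,yaw(c,d)-90)
p("tips T",T(205,252,.24),T(307,238,.24)); p("tips S",S(455,192,.24),S(338,172,.24)); p("dip S",S(440,262,.214),S(325,242,.214))
e=[T(437,357,.072),T(588,357,.072),T(512,285,.072),T(512,431,.072)];p("rim T",*e);p("mid",(e[0]+e[1])/2,(e[2]+e[3])/2)
e=[S(121,182,.072),S(275,180,.072),S(195,115,.072),S(200,243,.072)];p("rim S mid",(e[0]+e[1])/2,(e[2]+e[3])/2,*e)
b1,b2=T(374,437,.064),T(511,519,.064);s1,s2=S(358,168,.064),S(278,70,.064)
p("barT",b1,b2,(b1+b2)/2);p("barS",s1,s2,(s1+s2)/2);print(yaw(b2,b1)-90,yaw(s2,s1)-90)
# depth clouds
for n in("top","side"):
    d=np.load(n+"0.npy");P=cloud(n,d);m=(P[...,2]>.05)&(P[...,2]<.08)&(P[...,0]>.4)&(P[...,0]<.75)&(P[...,1]<-.13)&(P[...,1]>-.4)&(d>0)
    Q=P[m];print(n,len(Q),Q.min(0),Q.max(0))
    m=(P[...,2]>.19)&(P[...,2]<.27)&(P[...,0]>.5)&(P[...,0]<.8)&(P[...,1]<.1)&(P[...,1]>-.2)&(d>0)
    Q=P[m];print(n,len(Q),Q.min(0),Q.max(0), np.median(Q,0))
    np.save(n+"hook.npy",Q)
E
```

```text
footT [0.7017 0.0048] [ 0.7204 -0.1016] [ 0.5578 -0.1279] [ 0.5405 -0.0216]
footS [ 0.5602 -0.1271] [ 0.5411 -0.0203] [0.7029 0.0074] [ 0.7197 -0.1004]
foot yaw long T 9.266047056929507 9.204449973539521 S 9.503974820163515 9.718183342507798Traceback (most recent call last):
  File "<stdin>", line 9, in <module>
  File "<stdin>", line 4, in <lambda>
    return _wrapfunc(a, 'round', decimals=decimals, out=out)
    return _wrapit(obj, method, *args, **kwds)
    result = getattr(arr, method)(*args, **kwds)
numpy._core._exceptions._UFuncNoLoopError: ufunc 'multiply' did not contain a loop with signature matching types (dtype('<U1'), dtype('float64')) -> None
```

```bash
python3 - <<'E'
from h import *
T=lambda u,v,z:ray("top",240+u/4-.375,140+v/4-.375,z)
S=lambda u,v,z:ray("side",145+u*.275-.36,140+v*.275-.36,z)
p=lambda l,*a:print(l,*[np.round(x[:2],4) for x in a])
def yaw(a,b): d=b-a;return np.degrees(np.arctan2(d[1],d[0]))
p("post T",T(222,160,.01)) ; p("postS",S(368,525,.01))
a,b=T(170,71,.246),T(275,53,.246);c,d=S(275,355,.246),S(400,378,.246)
p("rodback T L,R",a,b);p("S",d,c); print(yaw(b,a)-90,yaw(c,d)-90)
p("tips T",T(205,252,.24),T(307,238,.24)); p("tips S",S(455,192,.24),S(338,172,.24)); p("dip S",S(440,262,.214),S(325,242,.214))
e=[T(437,357,.072),T(588,357,.072),T(512,285,.072),T(512,431,.072)];p("rim T",*e);p("mid",(e[0]+e[1])/2,(e[2]+e[3])/2)
e=[S(121,182,.072),S(275,180,.072),S(195,115,.072),S(200,243,.072)];p("rim S mid",(e[0]+e[1])/2,(e[2]+e[3])/2,*e)
b1,b2=T(374,437,.064),T(511,519,.064);s1,s2=S(358,168,.064),S(278,70,.064)
p("barT",b1,b2,(b1+b2)/2);p("barS",s1,s2,(s1+s2)/2);print(yaw(b2,b1)-90,yaw(s2,s1)-90)
for n in("top","side"):
    d=np.load(n+"0.npy");P=cloud(n,d);m=(P[...,2]>.05)&(P[...,2]<.08)&(P[...,0]>.4)&(P[...,0]<.75)&(P[...,1]<-.13)&(P[...,1]>-.4)&(d>0)
    Q=P[m];print(n,len(Q),Q.min(0),Q.max(0))
    m=(P[...,2]>.19)&(P[...,2]<.27)&(P[...,0]>.5)&(P[...,0]<.8)&(P[...,1]<.1)&(P[...,1]>-.2)&(d>0)
    Q=P[m];print(n,len(Q),Q.min(0),Q.max(0), np.median(Q,0))
    ax=np.array([np.cos(.1623),np.sin(.1623)])
    xs=Q[:,:2]@ax; ys=Q[:,:2]@[-ax[1],ax[0]]; o=np.argsort(xs)
    for k in np.array_split(o,12): print("  along %.3f z %.3f  y %.3f..%.3f"%(xs[k].mean(),np.median(Q[k,2]),ys[k].min(),ys[k].max()))
E
```

```text
post T [ 0.6826 -0.0514]
postS [ 0.6832 -0.0531]
rodback T L,R [ 0.6814 -0.0176] [ 0.6921 -0.0873]
S [ 0.678  -0.0193] [ 0.6905 -0.0858]
8.729064361190623 10.607658157612818
tips T [ 0.5596 -0.0384] [ 0.5675 -0.1051]
tips S [ 0.5558 -0.0393] [ 0.5683 -0.1069]
dip S [ 0.5877 -0.0357] [ 0.6003 -0.1027]
rim T [ 0.5137 -0.2053] [ 0.5115 -0.315 ] [ 0.5662 -0.2625] [ 0.4584 -0.2572]
mid [ 0.5126 -0.2602] [ 0.5123 -0.2599]
rim S mid [ 0.5133 -0.2589] [ 0.5106 -0.2608] [ 0.5348 -0.3095] [ 0.4919 -0.2083] [ 0.4621 -0.2885] [ 0.5591 -0.2331]
barT [ 0.4568 -0.1579] [ 0.3955 -0.2545] [ 0.4261 -0.2062]
barS [ 0.4553 -0.1605] [ 0.3961 -0.2543] [ 0.4257 -0.2074]
-32.39885092299079 -32.27800798202794
top 586 [ 0.40184053 -0.31278628  0.05015693] [ 0.5635627  -0.1546764   0.07978196]
top 420 [ 0.55546874 -0.10686691  0.19029996] [ 0.6935751  -0.01450359  0.25384005] [ 0.65102431 -0.0514937   0.24372534]
  along 0.550 z 0.237  y -0.198..-0.123
  along 0.570 z 0.218  y -0.198..-0.123
  along 0.583 z 0.228  y -0.198..-0.122
  along 0.596 z 0.242  y -0.197..-0.123
  along 0.610 z 0.244  y -0.198..-0.122

[... 267 characters left out ...]
.197..-0.124
side 842 [ 0.40000336 -0.31574608  0.05025461] [ 0.56660149 -0.15535168  0.07844692]
side 719 [ 0.5562891  -0.10921929  0.19078445] [ 0.69395561 -0.01347926  0.25321724] [ 0.66565794 -0.04946131  0.24554538]
  along 0.549 z 0.238  y -0.200..-0.124
  along 0.561 z 0.226  y -0.199..-0.124
  along 0.579 z 0.221  y -0.199..-0.124
  along 0.605 z 0.245  y -0.200..-0.124
  along 0.622 z 0.246  y -0.200..-0.124
  along 0.639 z 0.247  y -0.200..-0.124
  along 0.655 z 0.248  y -0.199..-0.124
  along 0.664 z 0.250  y -0.199..-0.125
  along 0.668 z 0.250  y -0.201..-0.125
  along 0.670 z 0.249  y -0.198..-0.123
  along 0.671 z 0.246  y -0.196..-0.125
  along 0.674 z 0.219  y -0.166..-0.157
```

Both views agree:

| Item | Position | Yaw |
|---|---|---|
| Hook seat | about (0.5905, -0.0665) | 9.3° |
| Pail | about (0.512, -0.260) | -32° |
| Bail bar middle | about (0.4245, -0.2055) | – |

Next I retract, swing round clear of the apparatus, and check IK.

```bash
cat >> h.py <<'E'
def quat(phi): # tool z down, tool y heading phi
    a=(phi+np.pi/2)/2; return [0.,float(np.cos(a)),float(np.sin(a)),0.]
PY=np.radians(-32.2); HY=np.radians(9.3)
SEAT=np.array([.5905,-.0665,.220])
PC=np.array([.512,-.260]); G=np.array([.4247,-.2058,.064])
E
python3 - <<'E'
from h import *
from scipy.spatial.transform import Rotation as Ro
q=quat(PY);print(Ro.from_quat([q[1],q[2],q[3],q[0]]).as_matrix().round(2))
for f in (0,np.pi):
    for P,y in ((G+[0,0,.054],PY),(G+[0,0,.25],PY),(SEAT+[0,0,.1],HY)):
        j=kin.inverse_kinematics(P,quat(y+f));print(f,None if j is None else np.round(j,2))
env.movel([.19,.47,.42],velocity=.25);s=env.get_state();print(s["time"],np.round(s["qpos"],2),np.round(s["tcp_pos"],3))
E
```

```text
[[ 0.53  0.85  0.  ]
 [ 0.85 -0.53  0.  ]
 [ 0.    0.   -1.  ]]
0 [-0.2   0.52  0.65  2.21 -0.58  0.59  0.32]
0 [-0.74  0.28  1.28  2.06 -0.32  1.02  0.13]
0 [-0.58  0.41  0.78  1.78 -0.32  1.09  0.47]
3.141592653589793 [ 0.3   0.43  0.02  2.18 -0.02  0.53  2.91]
3.141592653589793 [ 1.32  0.32 -1.17  1.96  0.34  1.08  2.58]
3.141592653589793 [-0.83  0.65  1.28  1.79 -0.67  1.22 -2.34]
1.0833 [-1.33  0.1   0.02  1.8  -0.    1.24 -0.05] [0.19  0.47  0.419]
```

```bash
python3 - <<'E'
from h import *
s=env.get_state();q=np.array(s["qpos"]);az=np.arctan2(s["tcp_pos"][1],s["tcp_pos"][0])
q[0]-= np.arctan2(G[1],G[0])-az; q[6]=PY+q[0]+q[2]
env.goto_joints(q)
j=kin.inverse_kinematics(G+[0,0,.054+.06],quat(PY));print(np.round(j,2))
env.reach(G+[0,0,.054+.06],quat(PY))
env.grip(.045,40)
s=env.get_state();print(s["time"],np.round(s["qpos"],2),np.round(s["tcp_pos"],4),s["opening"])
im,d=camera("side");cv2.imwrite("pics/side1.png",cv2.resize(im[90:255,120:340],(800,600),interpolation=cv2.INTER_CUBIC))
for P,y in ((G+[0,0,.054],PY),(SEAT+[0,0,.1],HY)):
    j=kin.inverse_kinematics(P,quat(y));print(np.round(j,2))
E
```

```text
[ 0.31  0.32  0.01  2.14 -0.    0.68 -0.24]
5.1417 [ 0.31  0.32  0.01  2.14 -0.    0.68 -0.24] [ 0.4248 -0.2059  0.1782] 0.04483440989806872
[ 0.31  0.43  0.01  2.17 -0.    0.53 -0.24]
[ 0.15  0.34 -0.18  1.73  0.07  1.08  0.11]
```

View pics/side1.png

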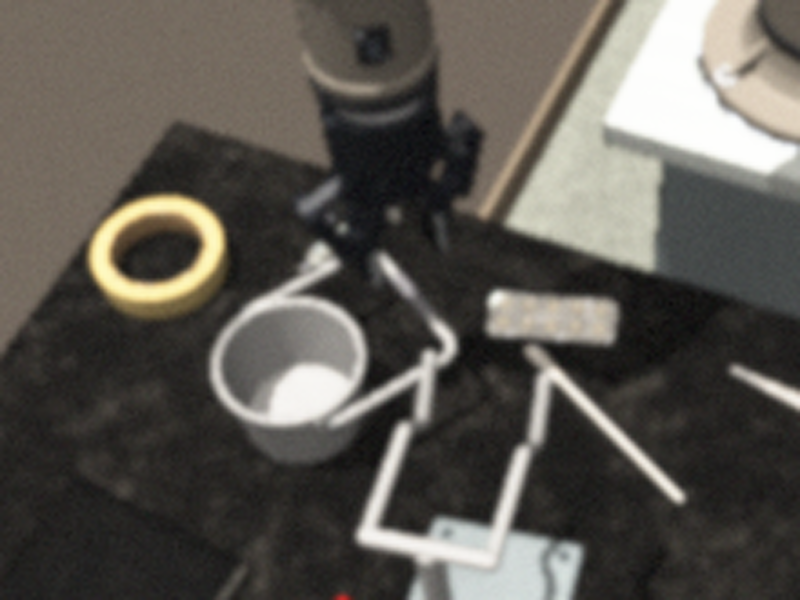

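The fingers, at (375,265) and (440,235), straddle the bar from above, and the bail still lies flat. I'll lower and pinch.

```bash
python3 - <<'E'
from h import *
r=env.movel(G+[0,0,.054],velocity=.08,stop_force=8)
s=env.get_state();print(r,np.round(s["tcp_pos"],4),np.round(s["force"],1))
if not r:
    env.grip(0.0,40)
    s=env.get_state();print(s["time"],"open",s["opening"],np.round(s["tcp_pos"],4),np.round(s["force"],1))
for n in("top","side"):
    im,d=camera(n);cv2.imwrite(f"pics/{n}2.png",cv2.resize(im[130:280,240:440] if n=="top" else im[90:255,120:340],(800,600),interpolation=cv2.INTER_CUBIC))
E
```

```text
False [ 0.4249 -0.2059  0.1183] [ 0.3 -0.5 -0.2]
6.5083 open 0.008539604871310825 [ 0.4247 -0.2057  0.1182] [-0.5  1.1  2.2]
```

View pics/side2.png

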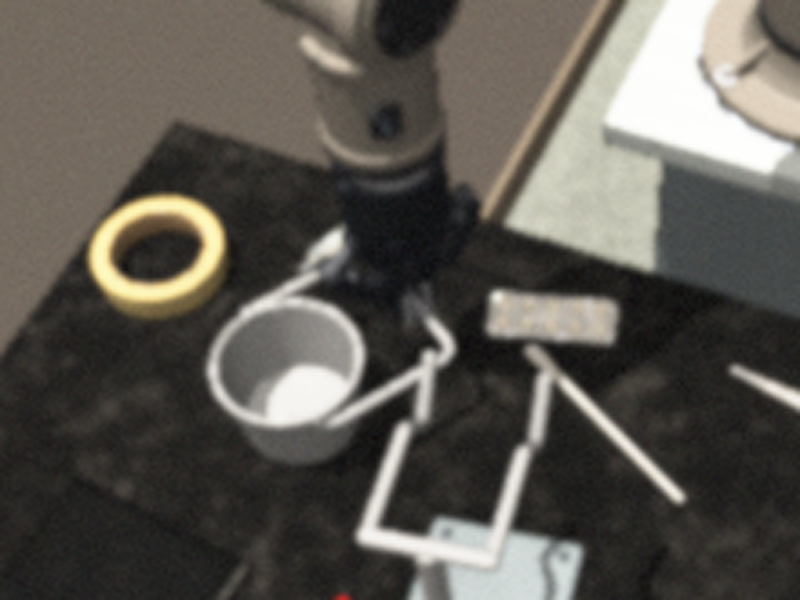

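View pics/top2.png

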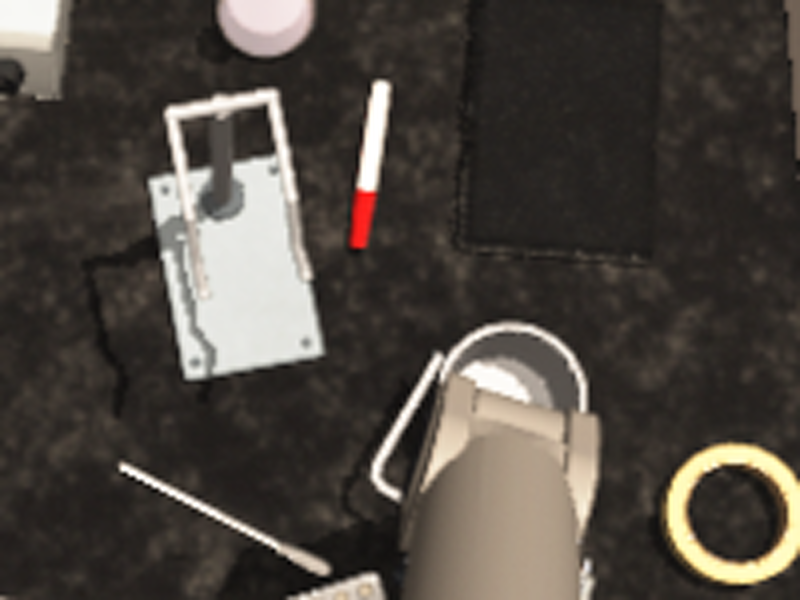

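The fingers stopped at 8.5 mm on the sleeve, and the pail moved only a millimetre or so. Next I swing the bail up about the hinge.

```bash
python3 - <<'E'
from h import *
s=env.get_state();p0=np.array(s["tcp_pos"]);u=np.array([np.cos(PY),np.sin(PY)])
for a in np.radians([15,30,45,60,75,90]):
    p=p0.copy();p[:2]+=u*.105*(1-np.cos(a));p[2]+=.105*np.sin(a)
    env.movel(p,velocity=.08)
    s=env.get_state();print(round(s["time"],2),np.round(s["tcp_pos"],4),np.round(s["force"],1),round(s["opening"],4))
env.dwell(.4)
for n in("top","side"):
    im,d=camera(n);cv2.imwrite(f"pics/{n}3.png",cv2.resize(im[130:280,240:440] if n=="top" else im[90:255,120:340],(800,600),interpolation=cv2.INTER_CUBIC))
E
```

```text
7.1 [ 0.4278 -0.2076  0.1454] [ 0.1  0.5 -0.2] 0.0083
7.59 [ 0.4365 -0.2131  0.1705] [ 0.1  1.5 -0.6] 0.0085
8.08 [ 0.4506 -0.2219  0.1923] [-0.4  2.1  1.1] 0.0084
8.57 [ 0.4694 -0.2336  0.2094] [-1.6  2.3  4.8] 0.0089
9.07 [ 0.4909 -0.2469  0.2198] [-0.7  2.8  7.4] 0.0085
9.56 [ 0.5141 -0.2615  0.2235] [1.  1.1 7.6] 0.0084
```

View pics/side3.png

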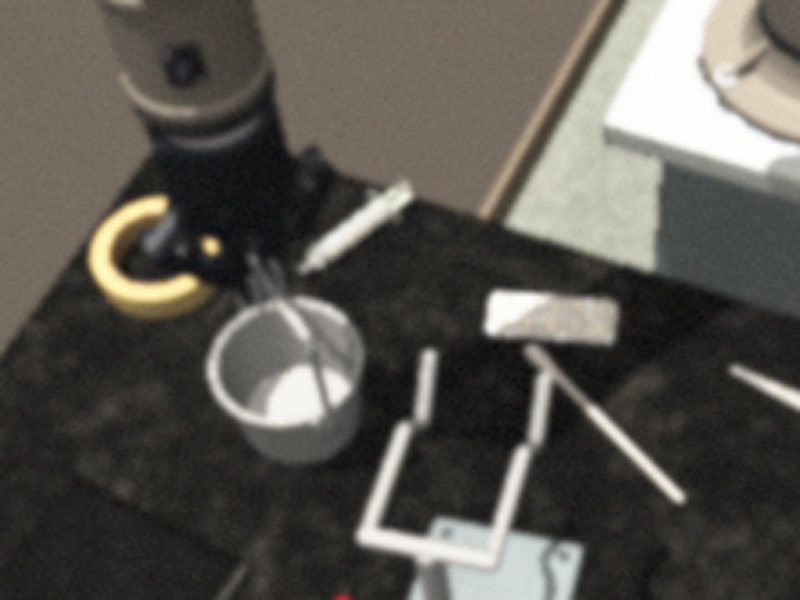

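View pics/top3.png

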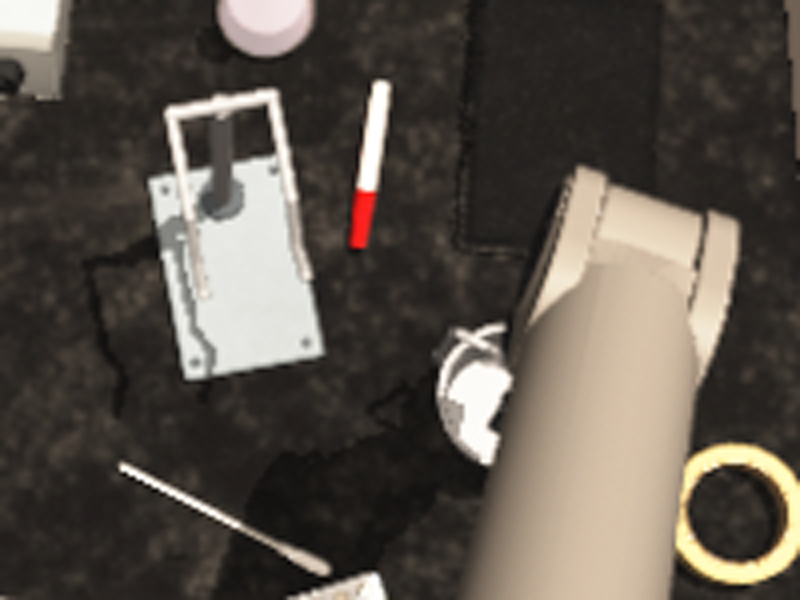

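The bail is upright, with its side wires standing above the rim. Next I lift and move to a point before the hooks, turning to their yaw.

```bash
python3 - <<'E'
from h import *
s=env.get_state();p=np.array(s["tcp_pos"])
p[2]=.265+.054; env.movel(p,velocity=.06)
s=env.get_state();print(round(s["time"],2),np.round(s["force"],1),s["opening"])
hx=np.array([np.cos(HY),np.sin(HY),0]);pre=SEAT-.11*hx;pre[2]=.265+.054
env.movel(pre,velocity=.07,rot=quat(HY)); env.dwell(1.)
s=env.get_state();print(round(s["time"],2),np.round(s["tcp_pos"],4),np.round(s["force"],1),np.round(s["qpos"],2),s["opening"])
for n in("top","side"):
    im,d=camera(n);np.save(n+"4.npy",d);cv2.imwrite(f"pics/{n}4r.png",im);cv2.imwrite(f"pics/{n}4.png",cv2.resize(im[130:280,200:400] if n=="top" else im[90:255,150:370],(800,600),interpolation=cv2.INTER_CUBIC))
E
```

```text
11.81 [-0.5  0.2 -3.8] 0.008202619341071648
15.53 [ 0.4819 -0.0843  0.319 ] [-0.5 -0.3 -2.7] [ 0.2   0.16 -0.18  1.96  0.03  1.02  0.17] 0.008563774919855301
```

View pics/side4.png

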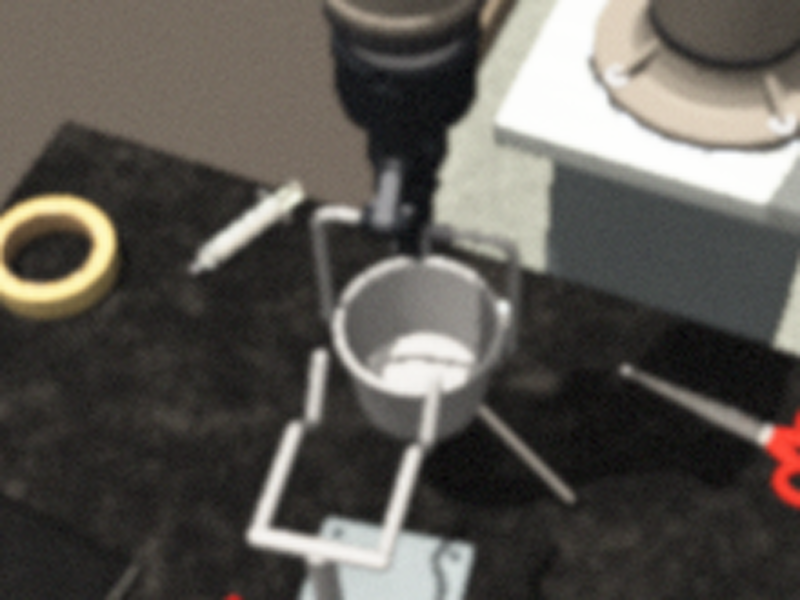

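View pics/top4.png

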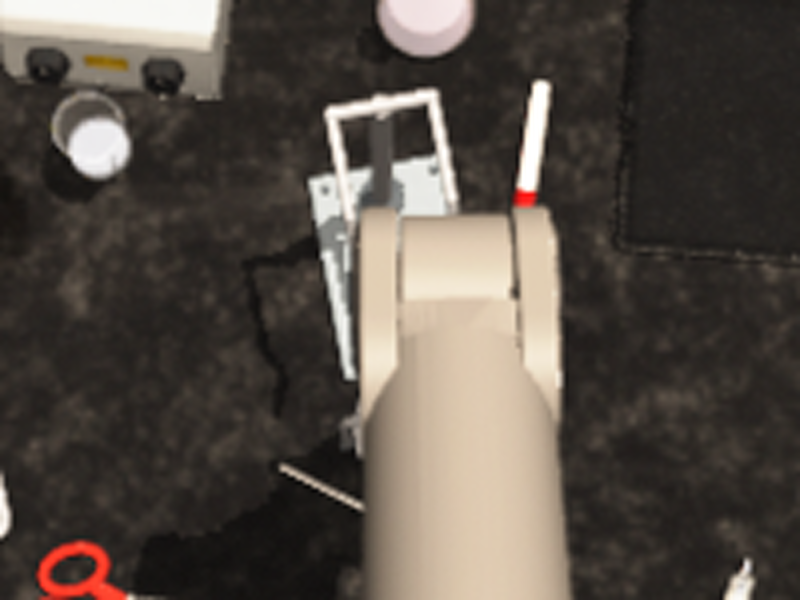

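The pail hangs upright from the sleeve, with the bail corners in the side zoom at about (320,214) and (514,246). I'll check the bar's centre and yaw.

```bash
python3 - <<'E'
from h import *
S=lambda u,v,z:ray("side",150+u*.275-.36,90+v*.275-.36,z)
for z in (.265,.269):
    a,b=S(322,216,z),S(514,247,z);d=b-a
    print(a,b,(a+b)/2,np.linalg.norm(d),np.degrees(np.arctan2(d[1],d[0]))-90)
e=[S(333,325,.168),S(508,325,.168),S(420,256,.168),S(417,397,.168)];print((e[0]+e[1])/2,(e[2]+e[3])/2)
d=np.load("side4.npy");P=cloud("side",d);m=(d>0)&(P[...,2]>.24)&(P[...,2]<.285)&(P[...,0]>.42)&(P[...,0]<.53)&(P[...,1]>-.18)&(P[...,1]<.02)
Q=P[m];hx=np.array([np.cos(HY),np.sin(HY)]);hy=np.array([-hx[1],hx[0]])
y=(Q[:,:2]-[.4819,-.0843])@hy;x=(Q[:,:2]-[.4819,-.0843])@hx
for lo,hi in ((-.07,-.035),(.035,.07)):
    k=(y>lo)&(y<hi);print(k.sum(),y[k].min(),y[k].max(),np.median(x[k]),np.median(Q[k,2]))
E
```

```text
[ 0.49342025 -0.13807934  0.265     ] [ 0.47269853 -0.02497872  0.265     ] [ 0.48305939 -0.08152903  0.265     ] 0.11498321908139525 10.382290344767412
[ 0.49634109 -0.13634109  0.269     ] [ 0.47574616 -0.02393246  0.269     ] [ 0.48604362 -0.08013678  0.269     ] 0.11427971278893963 10.382290344767426
[ 0.48089478 -0.08319053  0.168     ] [ 0.48085756 -0.08455053  0.168     ]
56 -0.062236676868249644 -0.03553610800656808 0.0007047073512575759 0.26504535219083614
64 0.035230113697297616 0.06414620118997656 1.3063110759208266e-05 0.26469630215488127
```

The bar is centred on the TCP to 1–2 mm, square, at z=0.265. I'll bring it in and lower it.

```bash
python3 - <<'E'
from h import *
t=SEAT.copy();t[2]=.265+.054
r=env.movel(t,velocity=.06,stop_force=12);env.dwell(.8);s=env.get_state();print(r,round(s["time"],2),np.round(s["tcp_pos"],4),np.round(s["force"],1))
if not r:
    t[2]=.232+.054;r=env.movel(t,velocity=.04,stop_force=10);s=env.get_state();print(r,round(s["time"],2),np.round(s["tcp_pos"],4),np.round(s["force"],1))
    for z in (.228,.225,.223,.221,.219):
        if r: break
        t[2]=z+.054;r=env.movel(t,velocity=.015,stop_force=10);env.dwell(.1);s=env.get_state();print(z,r,round(s["time"],2),np.round(s["tcp_pos"],4),np.round(s["force"],1))
        if s["force"][2]>0.5: break
for n in("top","side"):
    im,d=camera(n);np.save(n+"5.npy",d);cv2.imwrite(f"pics/{n}5.png",cv2.resize(im[100:250,200:400] if n=="top" else im[110:275,150:370],(800,600),interpolation=cv2.INTER_CUBIC))
E
```

```text
False 18.41 [ 0.5905 -0.0665  0.319 ] [-0.8  0.1 -3.5]
False 19.38 [ 0.5907 -0.0665  0.2862] [-1.   0.7 -2.6]
0.228 False 19.9 [ 0.5905 -0.0665  0.282 ] [-0.2 -0.2 -3.6]
0.225 False 20.35 [ 0.5906 -0.0665  0.279 ] [-0.1 -0.4 -2.3]
0.223 False 20.73 [ 0.5905 -0.0665  0.277 ] [-0.3  0.1 -3.1]
0.221 False 21.12 [ 0.5906 -0.0665  0.275 ] [ 0.5  0.5 -2.9]
0.219 False 21.5 [ 0.5913 -0.0664  0.2736] [ 2.7 -1.   1.6]
```

View pics/side5.png

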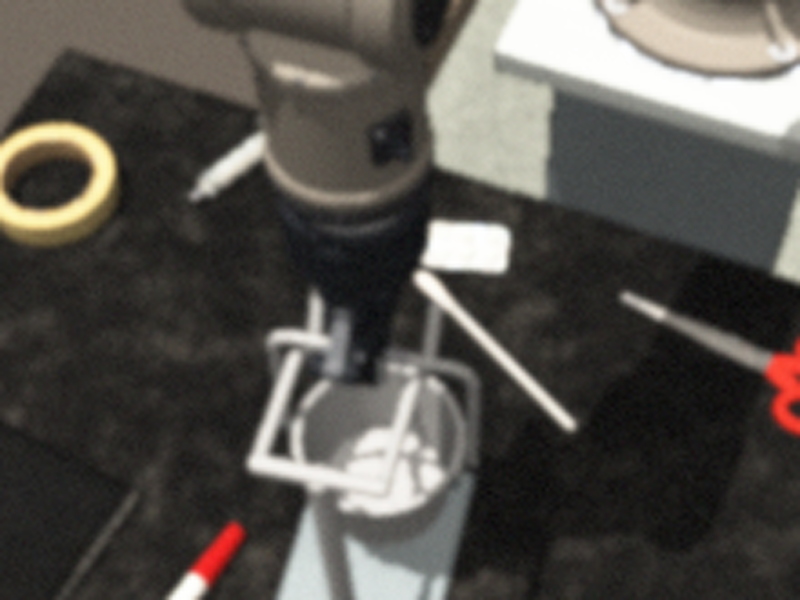

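The bar lies across both rods in the dips at z≈0.2196, and contact shows as +1.6 N in z and +2.7 N in x. I'll ease 1.5 mm in +x to follow the V, then release gently.

```bash
python3 - <<'E'
from h import *
s=env.get_state();t=np.array([.5922,-.0662,s["tcp_pos"][2]-.0005])
env.movel(t,velocity=.01);env.dwell(.2);s=env.get_state();print(np.round(s["tcp_pos"],4),np.round(s["force"],1))
for o in (.011,.014,.02,.04): env.grip(o,20)
env.dwell(1.);s=env.get_state();print(round(s["time"],2),np.round(s["tcp_pos"],4),np.round(s["force"],1),s["opening"])
for n in("top","side"):
    im,d=camera(n);np.save(n+"6.npy",d);cv2.imwrite(f"pics/{n}6.png",cv2.resize(im[100:250,200:400] if n=="top" else im[110:275,150:370],(800,600),interpolation=cv2.INTER_CUBIC))
E
```

```text
[ 0.5916 -0.0663  0.2735] [-0.6 -0.1  5.5]
24.12 [ 0.5922 -0.0662  0.2731] [0.1 0.1 1.1] 0.03993961292348447
```

View pics/side6.png

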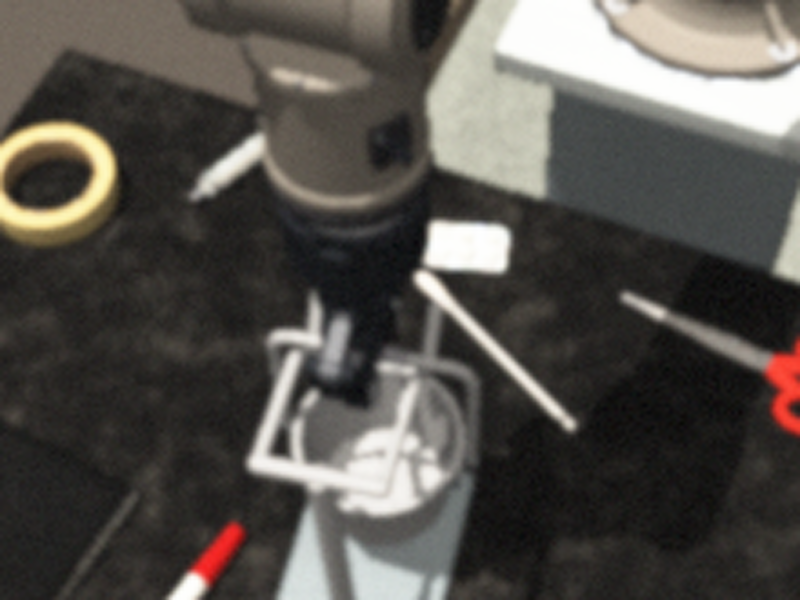

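The jaws are open and the bail stays in the dips with no visible movement. I'll raise the tool straight up, then look from both cameras.

```bash
python3 - <<'E'
from h import *
s=env.get_state();t=np.array(s["tcp_pos"]);t[2]=.40
r=env.movel(t,velocity=.06,stop_force=6);print(r)
if not r:
    t[:2]=[.44,-.09];t[2]=.42;env.movel(t,velocity=.15)
    env.dwell(1.)
s=env.get_state();print(round(s["time"],2),np.round(s["tcp_pos"],4),np.round(s["force"],1))
for k in (7,8):
  for n in("top","side"):
    im,d=camera(n);np.save(f"{n}{k}.npy",d);cv2.imwrite(f"pics/{n}{k}r.png",im);cv2.imwrite(f"pics/{n}{k}.png",cv2.resize(im[130:280,200:400] if n=="top" else im[110:275,150:370],(800,600),interpolation=cv2.INTER_CUBIC))
d=np.load("side8.npy");P=cloud("side",d);hx=np.array([np.cos(HY),np.sin(HY)]);hy=np.array([-hx[1],hx[0]])
X=(P[...,:2]-SEAT[:2])@hx;Y=(P[...,:2]-SEAT[:2])@hy
for lo,hi in ((-.062,-.042),(.042,.062),(-.02,.02)):
    k=(d>0)&(Y>lo)&(Y<hi)&(abs(X)<.03)&(P[...,2]>.205)&(P[...,2]<.24);print(k.sum(),np.median(X[k]),np.median(P[...,2][k]),Y[k].min(),Y[k].max())
E
```

```text
False
28.68 [ 0.44 -0.09  0.42] [ 0.5 -0.1 -0.3]
30 0.0010788429837051184 0.21983529723439388 -0.060585051942091954 -0.04258388033610825
37 0.0007633018975873657 0.22083965998663577 0.042518171865318734 0.061895942713003575
88 0.0011155725481364022 0.22368903052955108 -0.019522596273323076 0.019928525367843928
```

View pics/side8.png

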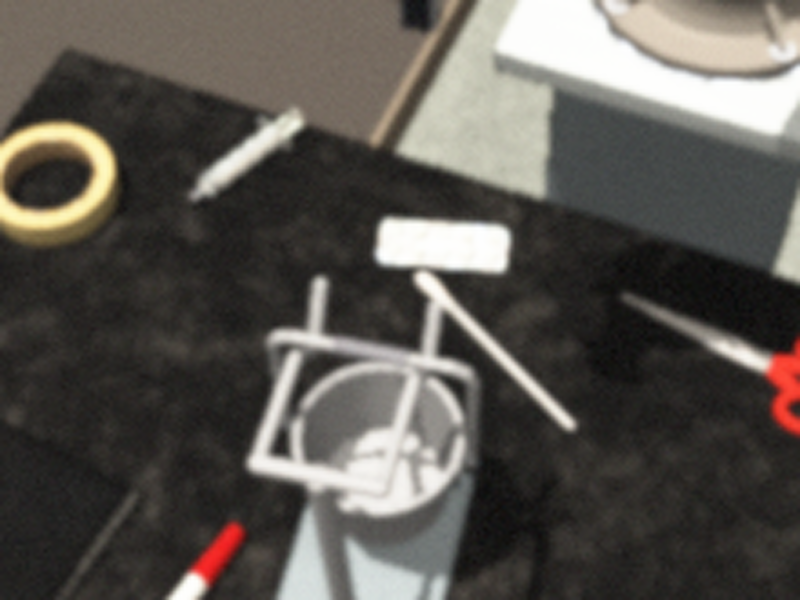

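View pics/top8r.png

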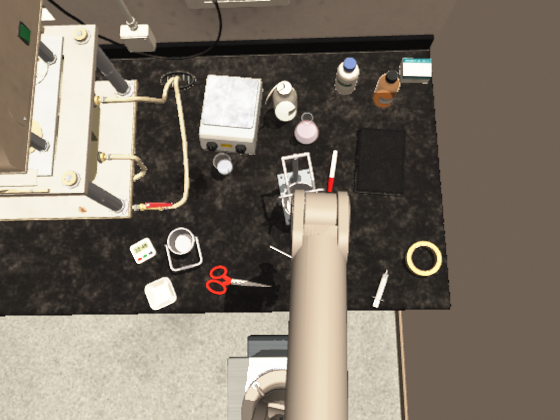

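The bail rests in both dips (side zoom, bar from (275,338) to (470,375)), within 1–2 mm of the seat. The small pail is unmoved at (181,242), and the arm is clear. One last swing check, then I hand in.

```bash
python3 - <<'E'
from h import *
a,_=camera("side");env.dwell(.3);b,_=camera("side")
print("max diff px region",cv2.absdiff(cv2.GaussianBlur(a,(5,5),0),cv2.GaussianBlur(b,(5,5),0))[190:260,215:290].max(), cv2.absdiff(cv2.GaussianBlur(a,(5,5),0),cv2.GaussianBlur(b,(5,5),0))[330:400,215:290].max())
print(env.get_state()["time"]);job.job_done()
E
```

```text
max diff px region 4 4
29.275
the job is handed in; nothing more can be done
```

I pinched the larger pail's bail by its sleeve, swung it upright about its hinge and lifted the pail. I turned it to the stand's yaw, lowered the bar into both hook dips, opened the jaws gently and drew the arm clear. I handed the job in at 29.3 s.

Last checks:
- **Seating:** the bar is about 1 mm from the seat position I estimated from the images along the hooks. Its ends are at about 0.220 and 0.221 m, and its sides sit evenly about the middle.
- **Swing:** two side views 0.3 s apart differ only by image noise, so the pail is still.
- **Smaller pail:** it is at the same place in the top view as at the start.
- **Arm:** the tool force was about zero, with the arm away from the stand.

No check failed. The two cameras differed by 1–3 mm on the stand and pail positions, which is about the calibration error. Pail tilt was judged by eye in the side view, not measured.

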